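Ready the airbrush station for the blue layer

ROBOT

A 7-joint arm with a two-finger parallel gripper is mounted at the origin on the work surface. World frame = base frame: x ahead of the robot, y to its left, z up, the work surface at z = 0. Lengths are in m, angles in degrees, forces in N, time in s.
With the tool pointing down it reaches from about 0.375 to 0.925 m from the base axis. Payload 3.1 kg.
Tool frame: the origin (TCP) lies between the finger pads; the fingertips stand 11 mm ahead of it and the grasp point (between the pads) lies 8 mm behind it; z points along the fingers, x is the direction in which the jaws open and shut, and the axes are right-handed (so a half turn about z gives the same grasp; the last joint's range is limited). The gripper opens to 85 mm and grips with 20 to 120 N. Pads are 22 mm wide; open, the fingers measure 114 mm over their backs; the gripper's body (76 mm by 85 mm) begins 54 mm behind the grasp point. The pads swing forward as they close: fully open they stand 13 mm farther back than shut.
Start: joints at [59.427, 21.939, 2.515, 91.553, -1.026, 66.532, -2.859], TCP at [0.274, -0.589, 0.242] pointing down, gripper open.
Joint ranges: [-149.38, 149.38], [-23.57, 123.04], [-84.95, 90], [0, 143.3], [-89.99, 269.99], [3.08, 112.72], [-163.45, 163.45]. Speed limits (degrees/s): [159.86, 159.86, 180, 180, 180, 180, 180].

INTERFACE

Orientations are given as [roll, pitch, yaw] about the fixed x, y, z axes, in that order (R = Rz(yaw) Ry(pitch) Rx(roll)).
In Python, from rig import manip gives the robot as it stands. The module is installed in compiled form; this text tells all that it offers.
- The arm moves only by the tool arm_command, never from a script. Its argument "increments" is a list of rows, each an object of numbers: "tx", "ty", "tz": the shift along the world's x, y, z in m; "ax", "ay", "az": the turn, a rotation vector about the world's x, y, z in degrees; "claw": the closure, from 0 (fully open) to 1 (shut). In form: [{"tx": .., "ty": .., "tz": .., "ax": .., "ay": .., "az": .., "claw": ..}, ...]. A call has 1 to 8 rows; each row shifts and turns the commanded pose from where the row before left it; what a row does not reach is not made up. A row lasts 1/8 s, in which the tool goes at most 62.5 mm and 10.7 degrees, less where a joint would pass 70% of its speed; a pose out of reach is approached as far as the arm can. A call is refused whole if a number of a shift passes 0.0625 or a number of a turn 10.7, either way. A call with a gripper value outside its range is refused whole. The fingers move at their own pace and stop on an object; "grip_force" is the grip in N (left out, the last holds). Time passes only in rows, so rows that do not move let the fingers close. It gives the time, the measured TCP pose, the force and the opening at its end, in the units of the state.
- manip.get_obs(): the state, without advancing time (a new reading comes with each control period).
- manip.capture(name): name is "scene" or "top" or "wrist"; returns (picture, depth): 420x560x3 uint8, red, green, blue; 420x560 float32, m along the optical axis (not along the pixel's ray), 0 where there is no reading.
- manip.get_calibration(name): a dict with "K" (3x3 intrinsics, pixels), "distortion" ([k1, k2, p1, p2, k3] as OpenCV has them; the pictures are not rectified), "rvec" (rotation vector, rad) and "tvec" (3), from world to camera coordinates, as OpenCV has them. Camera axes: x right, y down, z forward; pixel columns grow to the right and rows downward; lengths in m; the calibration is good to about 2 mm. A picture is of the moment at which its call begins: read the wrist's pose just before it. get_calibration takes no time and is no camera call; for the wrist camera it gives the pose at the moment of the call.
- manip.sign_off(): hands the job in, once; it reports no verdict.
The state is a dict: "clock": time; "qpos": joint angles; "qd": joint speeds; "joint_efforts": joint torques, N m; "eef_pos": TCP position; "tcp_rot": TCP orientation; "contact_force": force on the tool from outside, world axes, zero at the start; "ft_torque": the same for the moment, N m; "gripper_width": opening from 0.0 (shut) to 1.0 (fully open).
Only numpy, scipy, OpenCV 4.12 (cv2) and the standard library are available. Lean on these libraries where they do the work, as an engineer would, in place of code of your own. Each camera call takes 0.05 s, during which the arm holds its last target. There are 200 camera calls.

TASK

Get the airbrush station ready for the blue layer: turn the regulator knob clockwise until its white pointer stands on the green set mark, then pull the knob straight up until it stops, so that it is locked at that setting. Also take the blue ink bottle out of the rack and lower it gently, not dropped, into the empty white cup beside the airbrush until it stands on the bottom. Leave the other bottles in the rack and everything else where it is, and let go of everything at the end.

Things in the scene. Friction and masses are not known exactly. Their poses are not given: they have to be found in the camera images.
- knob_grip (a point): Ribbed black upright knob, 44 mm diameter, on top of a fixed silver air regulator (160 mm tall, base 120 x 110 mm, gauge on its front). This point is on the knob's axis, 20 mm below its top and 24 mm above the top of its 58 mm wide skirt; 141 mm above the table while the knob is down; rises with it. Grip across the sides from above. x axis points to the pointer.
- knob_pointer (a point): Tip of the white pointer nib on the edge of the knob's skirt, 35 mm from the knob's axis; a white line on the knob's top points the same way. Same axes as knob_grip.
- mark_tip (a point): Inner end of the green set mark, a fixed tab 10 mm wide (along the rim) and 13 mm long on the white dial (96 mm diameter) under the knob, 36 mm from the knob's axis. x axis points outward from the knob's axis through the middle of the tab. Where on the dial it stands varies.
- knob_turn (a joint): Angle of the knob (rad), growing clockwise seen from above, range 0 to 3.3. The pointer is on the mark when it equals set_mark. While the knob is down it turns against light friction (about 0.06 N m) and stays where left; pulled out, a friction lock holds it against turning (several times stiffer, about 0.2 N m).
- set_mark (a joint): Angle of the green mark (rad), same zero and direction as knob_turn. It is 0.6 to 1.4 rad clockwise of the knob's starting angle.
- knob_lift (a joint): How far the knob is pulled up (m): 0 down, 0.012 fully out against its stop (an orange band shows under the knob). It moves against a few N at first, which rises to about 12 N over the last 3 mm, where the lock bites; it stays where left.
- blue_mid (a point): Blue ink bottle: upright, round, blue with white label and blue cap, 31 mm diameter (cap, above 86 mm: 25 mm), 110 mm tall, about 80 g. This point is on its axis half-way up, 55 mm above its foot. It stands in one of the rack's three holes, 40 mm deep, its foot 10 mm above the table.
- red_mid (a point): Red ink bottle, same shape and same point; stays in the rack.
- yellow_mid (a point): Yellow ink bottle, same shape and same point; stays in the rack.
- rack: Fixed plywood rack 64 x 210 x 50 mm (x, y, z) with three holes in a row along its y axis, 70 mm apart, each 35.5 mm wide and 40 mm deep. Origin under its centre. Grip the bottles with the fingers closing along its x axis.
- cup_mouth (a point): Centre of the mouth of the empty white bottle cup (64 x 64 mm, hole 35.5 mm wide, 40 mm deep) on the grey airbrush stand; mouth 60 mm, hole's floor 20 mm above the table. Axes are the stand's: the airbrush lies along x, 90 mm away in +y, up to 100 mm above the table. Fingers closing along x clear it.
- stand: Fixed grey airbrush stand, base plate 130 x 180 x 10 mm (x, y, z), airbrush in two forks at y = +45 mm, bottle cup at y = -45 mm. Origin under its centre.
- mug: White coffee mug, 80 mm wide, 75 mm tall, handle at its +y; origin under its centre. Leave alone.
- pencil_pot: White pot of pencils, 76 mm wide, about 165 mm tall; origin under its centre. Leave alone.
- marker_bin: Green open bin of markers, 120 x 100 x 60 mm; origin under its centre. Leave alone.
- clip_box: Small red open box, 90 x 70 x 35 mm; origin under its centre. Leave alone.
Not all that is in view belongs to the job. There is more than one size of the part that bears blue_mid; the job needs the larger. Leave any turquoise look-alike of the stand alone.

How it is judged (in metres and radians):
On the way, in this order (a step that is already met when the one before it is completed fails the run):
1. the pointer is on the green mark (within 0.12 rad) with the knob still down (angle between the x axis of knob_pointer and the x axis of mark_tip, either way round below 0.12 rad and value of joint knob_lift below 0.003 m), for 0.2 s.
2. the knob is pulled out to its stop and locked (at least 10 of 12 mm), the pointer still on the mark (angle between the x axis of knob_pointer and the x axis of mark_tip, either way round below 0.12 rad and value of joint knob_lift above 0.01 m), for 0.2 s.
At the end, for the whole second after the job is handed in: Pointer within 0.12 rad of the green mark, knob pulled out at least 10 of its 12 mm; blue bottle upright (0.12 rad) on the bottom of the cup (centre within 10 mm of the cup's, foot within 4 mm of its floor); red and yellow bottles within 20 mm of where they stood (all of step 2 and horizontal distance between blue_mid and cup_mouth below 0.01 m and z of blue_mid in the frame of cup_mouth below 0.019 m and angle between blue_mid's own z axis and vertical below 0.12 rad and distance of each of red_mid, yellow_mid from where it was at the start of the episode below 0.02 m); the robot touches nothing.
It fails at once if the blue bottle is dropped (falls freely at more than 0.6 m/s) (contact force between the fingers and blue below 0.05 N and linear speed of blue above 0.6 m/s).
It fails at once if another bottle is pulled out of the rack or knocked (moved more than 30 mm) (distance of any of red_mid, yellow_mid from where it was at the start of the episode above 0.03 m).
It fails at once if a bystander on the table is moved more than 30 mm or tipped (distance of any of mug, pencil_pot, marker_bin, clip_box from where it was at the start of the episode above 0.03 m or angle between any of pencil_pot, mug's own z axis and vertical above 0.5 rad).
It also fails if it takes over 58 s, if anything falls off the work surface, if the arm or the gripper's body presses on something with over 40 N, if the wrist force passes 120 N, or if a joint passes its speed limit or range.

## Working session

There is one attempt and no reset: what is moved stays moved. The work goes in short steps, Python scripts to look and compute and a tool call to move; the robot and the scene stay as the last step left them, time stands still between calls to the robot, and variables do not carry over. Pictures are saved under pics/ and viewed, about 8 in all and at most 12, crops included, and the job is handed in when it is done.

Besides the shell and the picture viewer there is one more tool, called after "Request:" as a command line: name --argument value ..., lists and objects as JSON in quotes. arm_command: Moves the arm, as the interface text tells. Its arguments: {"type":"object","properties":{"increments":{"type":"array"},"grip_force":{"type":"number"}},"required":["increments"]}

```bash
mkdir -p pics; cat > h.py <<'E'
import numpy as np, cv2
from rig import manip
def cap(name, fn=None):
    c=manip.get_calibration(name); p,d=manip.capture(name)
    if fn: cv2.imwrite('pics/'+fn,p[:,:,::-1])
    return p,d,c
def ray(c,uv):
    K=np.array(c['K'],float);D=np.array(c['distortion'],float)
    R=cv2.Rodrigues(np.array(c['rvec'],float))[0];t=np.array(c['tvec'],float).ravel()
    n=cv2.undistortPoints(np.array(uv,float).reshape(-1,1,2),K,D).reshape(-1,2)
    d=np.c_[n,np.ones(len(n))]@R
    return -R.T@t,d
def onz(c,uv,z):
    o,d=ray(c,uv); return o+d*((z-o[2])/d[:,2])[:,None]
def pts(c,dep,uv):
    o,d=ray(c,uv); uv=np.array(uv,int).reshape(-1,2)
    return o+d*dep[uv[:,1],uv[:,0]][:,None]
def obs():
    o=manip.get_obs(); print({k:np.round(o[k],4).tolist() for k in ('clock','qpos','eef_pos','tcp_rot','contact_force','gripper_width')})
E
python3 - <<'E'
from h import *
obs()
for n in ('top','scene'):
    p,d,c=cap(n,n+'0.png'); np.savez(n+'0.npz',p=p,d=d); print(n,-cv2.Rodrigues(np.array(c['rvec']))[0].T@np.array(c['tvec']).ravel())
E
```

```text
{'clock': 0.0, 'qpos': [59.4272, 21.9924, 2.5111, 91.6511, -1.0263, 66.5323, -2.8588], 'eef_pos': [0.274, -0.5884, 0.2409], 'tcp_rot': [179.9925, 0.1531, -65.0259], 'contact_force': [0.5963, -0.2895, -0.4786], 'gripper_width': 0.999}
top [ 0.31225067 -0.01072022  1.41800664]
scene [ 1.23872368 -0.40341149  0.77027867]
```

View pics/top0.png

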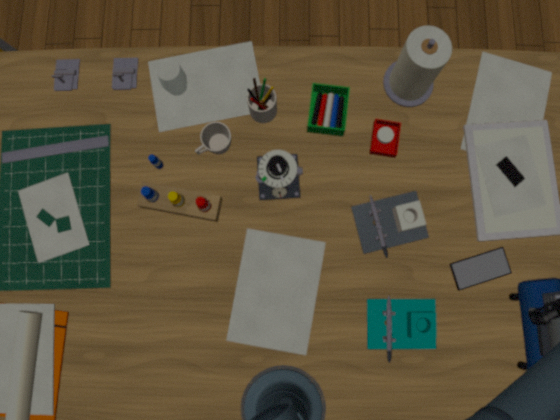

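View pics/scene0.png

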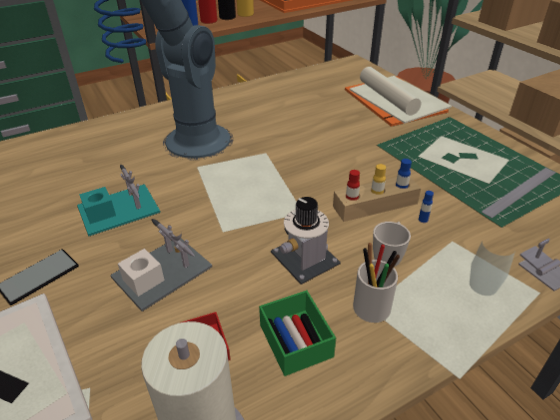

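The top view shows these things:
- **Rack:** at (180,205), with blue (148,192), yellow (174,198) and red (202,203).
- **Small blue look-alike:** loose at (155,160).
- **Regulator:** at (278,168).
- **Grey stand:** white cup at (409,215).
- **Turquoise decoy stand:** at (402,325).

The larger blue bottle, standing in the rack, fits the description. I'll enlarge it to confirm.

```bash
python3 - <<'E'
from h import *
z=np.load('top0.npz');p=z['p'];d=z['d'];c=manip.get_calibration('top')
def crop(x0,y0,w,h,s,gain=1.8): return cv2.resize(np.clip(p[y0:y0+h,x0:x0+w,::-1]*gain,0,255).astype('uint8'),None,fx=s,fy=s,interpolation=cv2.INTER_CUBIC)
a=crop(130,145,100,80,4);b=crop(250,140,60,60,5);e=crop(345,185,90,70,4)
out=np.zeros((600,760,3),'uint8');out[:320,:400]=a;out[:300,410:710]=b;out[320:600,:360]=e
cv2.imwrite('pics/crop1.png',out)
hsv=cv2.cvtColor(p,cv2.COLOR_RGB2HSV)
def blob(name,m,z,box):
    x0,y0,x1,y1=box;mm=np.zeros_like(m);mm[y0:y1,x0:x1]=m[y0:y1,x0:x1]
    n,l,s,ce=cv2.connectedComponentsWithStats(mm)
    for i in range(1,n):
        if s[i,4]>=12: print(name,s[i].tolist(),ce[i].round(1),onz(c,[ce[i]],z).round(4), 'depth z',pts(c,d,[ce[i].round()])[0].round(3))
H,S,V=cv2.split(hsv);u=lambda m:m.astype('uint8')
blob('blue',u((H>100)&(H<130)&(S>150)&(V>50)),.12,(130,145,230,225))
blob('yel',u((H>20)&(H<32)&(S>190)&(V>90)),.12,(130,145,230,225))
blob('red',u(((H<6)|(H>172))&(S>160)&(V>60)),.12,(130,145,230,225))
blob('dial green',u((H>40)&(H<85)&(S>90)),.116,(250,140,310,200))
blob('cupwhite',u((S<60)&(V>110)),.06,(385,190,435,245))
blob('dialwhite',u((S<60)&(V>110)),.11,(250,140,310,200))
E
```

```text
blue [149, 155, 9, 9, 49] [152.7 158.6] [[0.6215 0.3286 0.12  ]] depth z [0.628 0.336 0.09 ]
blue [142, 187, 12, 12, 96] [147.2 192.2] [[0.5368 0.3387 0.12  ]] depth z [0.538 0.34  0.116]
yel [168, 192, 10, 11, 79] [172.5 196.2] [[0.527 0.275 0.12 ]] depth z [0.528 0.275 0.117]
red [196, 197, 12, 12, 101] [201.4 202.3] [[0.5121 0.2031 0.12  ]] depth z [0.512 0.203 0.125]
dial green [262, 177, 4, 4, 14] [263.5 178.5] [[0.5727 0.052  0.116 ]] depth z [0.575 0.051 0.111]
cupwhite [396, 201, 30, 29, 564] [410.3 215.2] [[ 0.4912 -0.3204  0.06  ]] depth z [ 0.497 -0.329  0.02 ]
dialwhite [259, 150, 38, 38, 621] [278.  168.2] [[0.6001 0.0167 0.11  ]] depth z [0.589 0.016 0.161]
```

View pics/crop1.png

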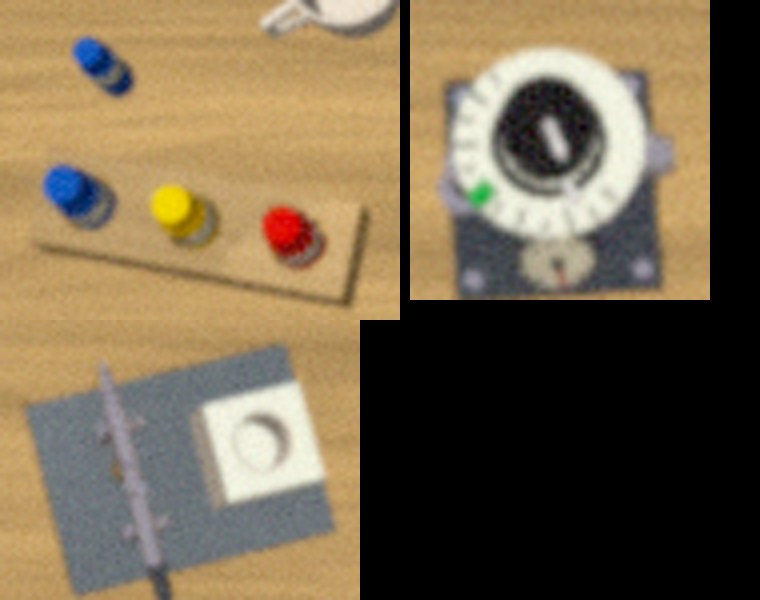

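The large blue bottle in the rack is confirmed at crop (65,187). The small loose one is at (100,62). The knob's pointer nib is near image (282,177) and the green mark near (263,178), so the turn is about 78° clockwise. Next I move above the knob.

Request:
arm_command --increments '[{"tx":0.027,"ty":0.05,"tz":0.002,"az":8.8},{"tx":0.027,"ty":0.05,"tz":0.002,"az":8.8},{"tx":0.027,"ty":0.05,"tz":0.002,"az":8.8},{"tx":0.027,"ty":0.05,"tz":0.002,"az":8.8},{"tx":0.027,"ty":0.05,"tz":0.002,"az":8.8},{"tx":0.027,"ty":0.05,"tz":0.002,"az":8.8},{"tx":0.027,"ty":0.05,"tz":0.002,"az":8.8},{"tx":0.027,"ty":0.05,"tz":0.002,"az":8.8}]' --grip_force 40

```text
invalid input at $.increments[0]: expected keys tx, ty, tz, ax, ay, az, claw
```

Request:
arm_command --increments '[{"tx":0.027,"ty":0.05,"tz":0.002,"az":8.8},{"tx":0.027,"ty":0.05,"tz":0.002,"az":8.8},{"tx":0.027,"ty":0.05,"tz":0.002,"az":8.8},{"tx":0.027,"ty":0.05,"tz":0.002,"az":8.8},{"tx":0}]'

```text
invalid input at $.increments[0]: expected keys tx, ty, tz, ax, ay, az, claw
```

```bash
python3 - <<'E'
from h import *
obs()
p,d,c=cap('wrist','wrist1.png'); np.savez('wrist1.npz',p=p,d=d,**{k:np.array(c[k]) for k in c})
print(ray(c,[[280,210]]))
E
```

```text
{'clock': 0.1, 'qpos': [59.4251, 21.9865, 2.5116, 91.6406, -1.0259, 66.5323, -2.8596], 'eef_pos': [0.2741, -0.5885, 0.241], 'tcp_rot': [179.9931, 0.1367, -65.0247], 'contact_force': [0.5037, 1.0892, -0.7311], 'gripper_width': 0.9987}
(array([ 0.33528579, -0.56085918,  0.37195804]), array([[-0.23407962, -0.11292134, -0.9656682 ]]))
```

View pics/wrist1.png

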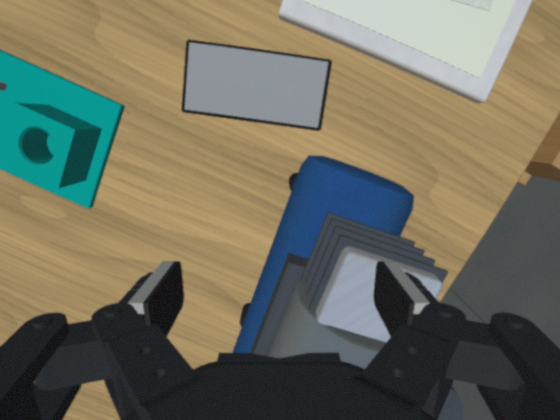

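That picture was taken at the start pose, because both moves were refused: every row needs all seven keys. It shows the fingers and the decoy stand. I'll resend the moves.

Request:
arm_command --increments '[{"tx":0.027,"ty":0.05,"tz":0.002,"ax":0,"ay":0,"az":8.8,"claw":0},{"tx":0.027,"ty":0.05,"tz":0.002,"ax":0,"ay":0,"az":8.8,"claw":0},{"tx":0.027,"ty":0.05,"tz":0.002,"ax":0,"ay":0,"az":8.8,"claw":0},{"tx":0.027,"ty":0.05,"tz":0.002,"ax":0,"ay":0,"az":8.8,"claw":0},{"tx":0.027,"ty":0.05,"tz":0.002,"ax":0,"ay":0,"az":8.8,"claw":0},{"tx":0.027,"ty":0.05,"tz":0.002,"ax":0,"ay":0,"az":8.8,"claw":0},{"tx":0.027,"ty":0.05,"tz":0.002,"ax":0,"ay":0,"az":8.8,"claw":0},{"tx":0.027,"ty":0.05,"tz":0.002,"ax":0,"ay":0,"az":8.8,"claw":0}]' --grip_force 40

```text
clock: 1.15
eef_pos: [0.4907, -0.1876, 0.2582]
tcp_rot: [180.0, 0.0, 5.6]
contact_force: [0.4, -0.5, 0.1]
gripper_width: 1.0
```

Request:
arm_command --increments '[{"tx":0.027,"ty":0.05,"tz":0.002,"ax":0,"ay":0,"az":8.8,"claw":0},{"tx":0.027,"ty":0.05,"tz":0.002,"ax":0,"ay":0,"az":8.8,"claw":0},{"tx":0.027,"ty":0.05,"tz":0.002,"ax":0,"ay":0,"az":8.8,"claw":0},{"tx":0.027,"ty":0.05,"tz":0.002,"ax":0,"ay":0,"az":8.8,"claw":0},{"tx":0,"ty":0,"tz":0,"ax":0,"ay":0,"az":0,"claw":0}]'

```text
clock: 1.78
eef_pos: [0.5992, 0.0185, 0.2664]
tcp_rot: [-179.8, -0.2, 41.2]
contact_force: [0.3, -0.2, 0.5]
gripper_width: 1.0
```

```bash
python3 - <<'E'
from h import *
obs()
p,d,c=cap('wrist','wrist2.png'); np.savez('wrist2.npz',p=p,d=d,**{k:np.array(c[k]) for k in c})
E
```

```text
{'clock': 1.775, 'qpos': [21.7482, 18.5654, -33.1629, 95.9243, 10.4846, 68.6023, 27.3235], 'eef_pos': [0.5992, 0.0185, 0.2664], 'tcp_rot': [-179.815, -0.2263, 41.1967], 'contact_force': [0.2737, -0.2349, 0.4738], 'gripper_width': 1.0004}
```

View pics/wrist2.png

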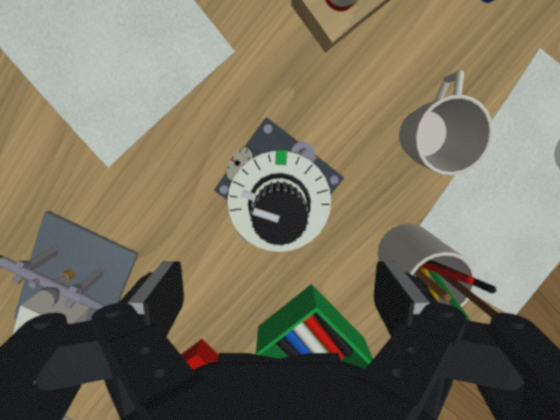

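The wrist view shows the dial centred near (280,202), the green mark at (281,157), the nib near (246,195), and the white top line from (252,211) to (280,217). I'll measure these properly.

```bash
python3 - <<'E'
from h import *
z=np.load('wrist2.npz');p=z['p'];d=z['d'];c={k:z[k] for k in ('K','distortion','rvec','tvec')}
H,S,V=cv2.split(cv2.cvtColor(p,cv2.COLOR_RGB2HSV))
g=((H>45)&(H<80)&(S>120)&(V>60)).astype('uint8');g[:,:260]=0;g[:145]=0;g[172:]=0;g[:,300:]=0
ug=np.argwhere(g)[:,::-1]
P=pts(c,d,np.argwhere(np.ones_like(d))[:,::-1]).reshape(420,560,3)
gc=P[g>0].mean(0);print('green',ug.mean(0),gc.round(4))
r=np.hypot(P[...,0]-.6,P[...,1]-.017)
dial=(abs(P[...,2]-gc[2])<.004)&(r<.06)&(V>80)
# plane ring by outer contour of dial
m=cv2.morphologyEx(dial.astype('uint8'),cv2.MORPH_CLOSE,np.ones((5,5)))
cn=max(cv2.findContours(m,cv2.RETR_EXTERNAL,cv2.CHAIN_APPROX_NONE)[0],key=len)
e=onz(c,cv2.convexHull(cn).reshape(-1,2)+0.,gc[2])
(cx,cy),R=cv2.minEnclosingCircle(e[:,:2].astype('float32'))
A=np.c_[e[:,:2]*2,np.ones(len(e))];s=np.linalg.lstsq(A,(e[:,:2]**2).sum(1),rcond=None)[0]
print('dial c',cx,cy,R,'lsq',s[:2], np.sqrt(s[2]+s[0]**2+s[1]**2))
top=(P[...,2]>.152)&(P[...,2]<.17)&(r<.03)
print('knob top z',np.median(P[...,2][top]),'cent',(P[top].min(0)+P[top].max(0))/2)
C=s[:2]
ang=lambda q:np.degrees(np.arctan2(q[1]-C[1],q[0]-C[0]))
G=onz(c,[ug.mean(0)],gc[2])[0];print('green ang',ang(G),np.hypot(*(G[:2]-C)))
w=(top&(V>120)&(S<60)).astype('uint8')
q=onz(c,np.argwhere(w)[:,::-1],.161)[:,:2];print(len(q),'line mean',q.mean(0)-C)
vx=np.linalg.svd(q-q.mean(0))[2][0];print('line ang',np.degrees(np.arctan2(vx[1],vx[0])))
nib=(P[...,2]>.1105)&(P[...,2]<.13)&(r>.0295)&(r<.04)&(V>100)
if nib.any(): N=P[nib];print('nib',nib.sum(),N.mean(0),ang(N.mean(0)))
o=p[110:270,190:370,::-1];cv2.imwrite('pics/knob2.png',cv2.resize(o,None,fx=4,fy=4,interpolation=cv2.INTER_CUBIC))
E
```

```text
green [280.96183206 156.51145038] [0.5757 0.0494 0.1137]
dial c 0.5930120944976807 0.020211657509207726 0.03605712205171585 lsq [0.59266757 0.02113563] 0.033697206914655324
knob top z 0.16027011475505915 cent [0.60255608 0.0163972  0.15735515]
green ang 120.95622821019182 0.03299390014057929
206 line mean [ 0.00233254 -0.00916712]
line ang 19.56198350190052
nib 116 [0.58048352 0.03443419 0.11420547] 132.49571490211076
```

```bash
python3 - <<'E'
from h import *
z=np.load('wrist2.npz');p=z['p'];d=z['d'];c={k:z[k] for k in ('K','distortion','rvec','tvec')}
H,S,V=cv2.split(cv2.cvtColor(p,cv2.COLOR_RGB2HSV))
m=((S<50)&(V>120)).astype('uint8');b=np.zeros_like(m);b[145:256,222:336]=1;m&=b
n,l,st,ce=cv2.connectedComponentsWithStats(m);i=1+st[1:,4].argmax();print(st[i])
cn=np.vstack(cv2.findContours((l==i).astype('uint8'),0,cv2.CHAIN_APPROX_NONE)[0])
hull=cv2.convexHull(cn).reshape(-1,2)+0.
def fit(e):
    A=np.c_[e[:,:2]*2,np.ones(len(e))];s=np.linalg.lstsq(A,(e[:,:2]**2).sum(1),rcond=None)[0];return s[:2],np.sqrt(s[2]+s[0]**2+s[1]**2)
for zz in (.105,.109,.113): print(zz,fit(onz(c,hull,zz)))
# knob black top outline
k=((V<60)).astype('uint8');b=np.zeros_like(k);b[175:252,240:316]=1;k&=b
C,_=fit(onz(c,hull,.109))
G=onz(c,[[281,156.5]],.111)[0];print('green',np.degrees(np.arctan2(*(G[:2]-C)[::-1])),np.hypot(*(G[:2]-C)))
w=m.copy();w[l==i]=0
n,l2,st,ce=cv2.connectedComponentsWithStats(w)
for j in range(1,n):
    if st[j,4]>20:
        print(st[j],ce[j]); q=onz(c,np.argwhere(l2==j)[:,::-1],.161)[:,:2];vx=np.linalg.svd(q-q.mean(0))[2][0];print(q.mean(0)-C,np.degrees(np.arctan2(vx[1],vx[0])))
o=p[130:260,210:350,::-1];cv2.imwrite('pics/knob2.png',cv2.resize(o,None,fx=4,fy=4,interpolation=cv2.INTER_CUBIC))
E
```

```text
[ 222  145  109  107 5335]
0.105 (array([0.59790043, 0.01887871]), np.float64(0.05267207205567482))
0.109 (array([0.59732353, 0.01954734]), np.float64(0.0519521158932264))
0.113 (array([0.59674664, 0.02021597]), np.float64(0.05123215973077844))
green 125.76434752088832 0.03665092697308876
[331 176   5   8  36] [333.19444444 179.66666667]
[0.01542269 0.04564525] -50.32518193376167
[253 208  26  14 182] [265.54395604 214.69230769]
[-0.0048386  -0.00780731] 21.91475740727241
```

View pics/knob2.png

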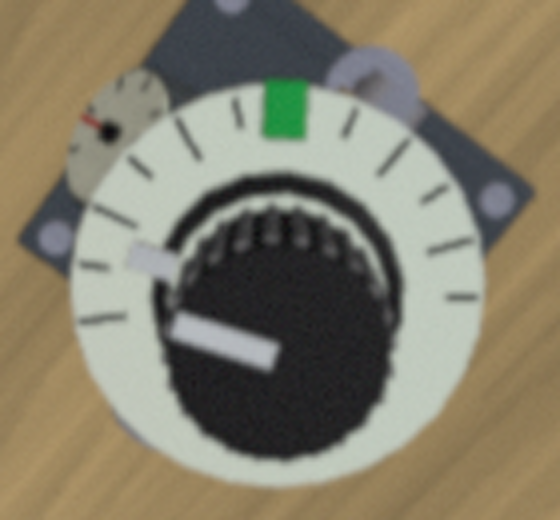

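The crop shows, at 4x with origin (210,130):
- **Dial:** spans x 72–485 and y 80–488.
- **Green tab:** x 263–307, y 79–138.
- **Nib tip:** (128,255).
- **Top line:** (172,323) to (278,356).

```bash
python3 - <<'E'
from h import *
z=np.load('wrist2.npz');c={k:z[k] for k in ('K','distortion','rvec','tvec')}
f=lambda *a:np.array(a,float)/4+[210-.375,130-.375]
for zz in (.095,.101,.107,.113):
    e=onz(c,f((72,284),(485,284),(278,80),(278,488)),zz)[:,:2]
    C=e.mean(0);print(zz,'C',C.round(4),'R',np.hypot(*(e-C).T).round(4))
    g=onz(c,f((285,138),(286,79)),zz)[:,:2];n=onz(c,f((128,255),(176,268)),zz+.004)[:,:2]
    a=lambda q:np.degrees(np.arctan2(q[1]-C[1],q[0]-C[0]))
    print(' green',a(g[0]),a(g[1]),np.hypot(*(g[0]-C)),'nib',a(n[0]),np.hypot(*(n[0]-C)))
t=onz(c,f((172,323),(278,356)),.161)[:,:2];v=t[0]-t[1];print('line',np.degrees(np.arctan2(v[1],v[0])))
k=onz(c,f((160,345),(395,345),(278,232),(278,460)),.161)[:,:2];print('knob top',k.mean(0),k)
E
```

```text
0.095 C [0.6042 0.0146] R [0.0497 0.0498 0.0495 0.0516]
 green 128.67463713036136 129.10826947769775 0.03612656665884096 nib -153.1562689598875 0.03665396716288001
0.101 C [0.6032 0.0157] R [0.0487 0.0489 0.0485 0.0506]
 green 128.67463713036136 129.10826947769783 0.03541033917816953 nib -153.18562807926764 0.03592267127492407
0.107 C [0.6023 0.0168] R [0.0477 0.0479 0.0475 0.0496]
 green 128.67463713036136 129.1082694776978 0.0346941116974981 nib -153.21620738710757 0.03519138521109767
0.113 C [0.6013 0.0178] R [0.0467 0.0469 0.0466 0.0485]
 green 128.67463713036133 129.10826947769775 0.033977884216826675 nib -153.24808454712604 0.03446010959684149
line -156.88284778779135
knob top [0.6010979  0.01751836] [[5.83932183e-01 3.04870012e-03]
 [6.17705652e-01 3.24903478e-02]
 [5.86490615e-01 3.42973337e-02]
 [6.16263161e-01 2.37054617e-04]]
```

Request:
arm_command --increments '[{"tx":0.003,"ty":-0.0015,"tz":-0.03,"ax":0,"ay":0,"az":0,"claw":0.15},{"tx":0,"ty":0,"tz":-0.03,"ax":0,"ay":0,"az":0,"claw":0.15},{"tx":0,"ty":0,"tz":-0.03,"ax":0,"ay":0,"az":0,"claw":0.15},{"tx":0,"ty":0,"tz":-0.025,"ax":0,"ay":0,"az":0,"claw":0.15},{"tx":0,"ty":0,"tz":-0.018,"ax":0,"ay":0,"az":0,"claw":0.15},{"tx":0,"ty":0,"tz":0,"ax":0,"ay":0,"az":0,"claw":0.15}]' --grip_force 50

```text
clock: 2.58
eef_pos: [0.5998, 0.0077, 0.1315]
tcp_rot: [-179.9, 0.2, 40.5]
contact_force: [0.5, -0.6, 0.8]
gripper_width: 0.851
```

Request:
arm_command --increments '[{"tx":0,"ty":0,"tz":0,"ax":0,"ay":0,"az":0,"claw":0.4},{"tx":0,"ty":0,"tz":0,"ax":0,"ay":0,"az":0,"claw":0.6},{"tx":0,"ty":0,"tz":0,"ax":0,"ay":0,"az":0,"claw":1},{"tx":0,"ty":0,"tz":0,"ax":0,"ay":0,"az":0,"claw":1}]'

```text
clock: 3.08
eef_pos: [0.6058, 0.012, 0.1365]
tcp_rot: [179.8, -0.6, 40.6]
contact_force: [4.6, 2.5, -0.2]
gripper_width: 0.502
```

The grip is about 6–7 mm off-centre in y, because the commanded pose had lagged. I'll open, shift and look at the settled pose before gripping again.

Request:
arm_command --increments '[{"tx":0,"ty":0,"tz":0,"ax":0,"ay":0,"az":0,"claw":0.2},{"tx":0,"ty":0,"tz":0,"ax":0,"ay":0,"az":0,"claw":0.2},{"tx":0,"ty":0.007,"tz":0,"ax":0,"ay":0,"az":0,"claw":0.2},{"tx":0,"ty":0,"tz":0,"ax":0,"ay":0,"az":0,"claw":0.2},{"tx":0,"ty":0,"tz":0,"ax":0,"ay":0,"az":0,"claw":0.2},{"tx":0,"ty":0,"tz":0,"ax":0,"ay":0,"az":0,"claw":0.2}]'

```text
clock: 3.82
eef_pos: [0.6013, 0.0161, 0.1331]
tcp_rot: [-180.0, 0.0, 40.6]
contact_force: [-0.2, -0.8, 0.3]
gripper_width: 0.8
```

```bash
python3 - <<'E'
from h import *
obs()
p,d,c=cap('wrist','wrist3.png'); np.savez('wrist3.npz',p=p,d=d,**{k:np.array(c[k]) for k in c})
p,d,c=cap('top','top3.png'); obs()
E
```

```text
{'clock': 3.825, 'qpos': [19.1877, 26.8289, -30.5184, 102.2972, 16.2012, 55.2732, 22.6041], 'eef_pos': [0.6013, 0.0161, 0.1331], 'tcp_rot': [-179.9964, 0.0193, 40.5643], 'contact_force': [-0.201, -0.7884, 0.3115], 'gripper_width': 0.7998}
{'clock': 3.925, 'qpos': [19.1923, 26.8256, -30.5213, 102.2937, 16.1991, 55.2706, 22.6038], 'eef_pos': [0.6014, 0.0161, 0.1332], 'tcp_rot': [-179.9998, 0.0105, 40.56], 'contact_force': [-0.9161, -0.1476, -0.0705], 'gripper_width': 0.8005}
```

View pics/wrist3.png

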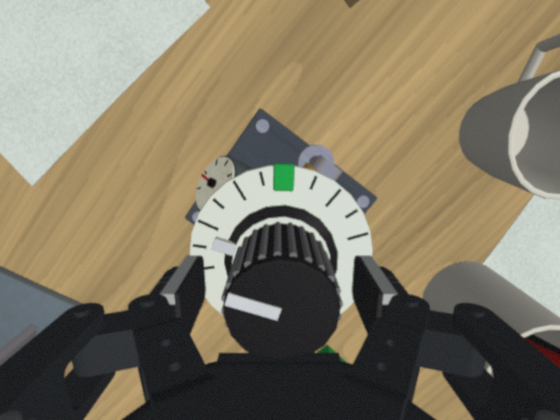

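The jaws now straddle the knob centrally. The nib tip is at (213,243), the green tab at x 273–294, y 165–190, and the top line runs from (226,300) to (280,314). I'll recompute the turn from this settled view, then grip.

```bash
python3 - <<'E'
from h import *
z=np.load('wrist3.npz');c={k:z[k] for k in ('K','distortion','rvec','tvec')}
t=onz(c,[(226,300),(280,314)],.161)[:,:2];v=t[0]-t[1];print('line',np.degrees(np.arctan2(v[1],v[0])))
k=onz(c,[(222,304),(341,304)],.161)[:,:2];print('knob top sides mid',k.mean(0),np.hypot(*(k[0]-k[1])))
e=onz(c,[(190,251),(373,251)],.108)[:,:2];print('dial sides mid',e.mean(0),np.hypot(*(e[0]-e[1])))
for C in ((.6015,.0168),(.603,.016)):
    for n,q,zz in (('g',(283,190),.109),('g2',(284,165),.109),('nib',(212,242),.113)):
        x=onz(c,[q],zz)[0,:2]-C;print(n,np.degrees(np.arctan2(x[1],x[0])),np.hypot(*x))
E
```

```text
line -155.8563793864209
knob top sides mid [0.60007256 0.01928399] 0.04311114000411595
dial sides mid [0.60110802 0.01868665] 0.0955260677658634
g 127.86108763935671 0.034284396652291486
g2 128.01509671568837 0.04651716843527978
nib -153.75609549355735 0.034957286279961086
g 128.96932488273586 0.035843326043806537
g2 128.83634699623406 0.048076189406372
nib -155.95578972518607 0.03597542086964811
```

Request:
arm_command --increments '[{"tx":0,"ty":0,"tz":0,"ax":0,"ay":0,"az":0,"claw":0.4},{"tx":0,"ty":0,"tz":0,"ax":0,"ay":0,"az":0,"claw":0.6},{"tx":0,"ty":0,"tz":0,"ax":0,"ay":0,"az":0,"claw":1},{"tx":0,"ty":0,"tz":0,"ax":0,"ay":0,"az":0,"claw":1},{"tx":0,"ty":0,"tz":0,"ax":0,"ay":0,"az":0,"claw":1}]'

```text
clock: 4.55
eef_pos: [0.6023, 0.0167, 0.1343]
tcp_rot: [179.9, -0.1, 40.6]
contact_force: [0.3, 1.0, 5.6]
gripper_width: 0.502
```

The turn needed is 76° clockwise, agreed by the line, the nib and the mark.

Request:
arm_command --increments '[{"tx":0,"ty":0,"tz":0,"ax":0,"ay":0,"az":-5,"claw":1},{"tx":0,"ty":0,"tz":0,"ax":0,"ay":0,"az":-5,"claw":1},{"tx":0,"ty":0,"tz":0,"ax":0,"ay":0,"az":-5,"claw":1},{"tx":0,"ty":0,"tz":0,"ax":0,"ay":0,"az":-5,"claw":1},{"tx":0,"ty":0,"tz":0,"ax":0,"ay":0,"az":-5,"claw":1},{"tx":0,"ty":0,"tz":0,"ax":0,"ay":0,"az":-5,"claw":1},{"tx":0,"ty":0,"tz":0,"ax":0,"ay":0,"az":-5,"claw":1},{"tx":0,"ty":0,"tz":0,"ax":0,"ay":0,"az":-5,"claw":1}]'

```text
clock: 5.55
eef_pos: [0.6024, 0.0168, 0.1342]
tcp_rot: [-180.0, -0.1, 0.4]
contact_force: [0.2, 1.2, 4.5]
gripper_width: 0.502
```

Request:
arm_command --increments '[{"tx":0,"ty":0,"tz":0,"ax":0,"ay":0,"az":-6,"claw":1},{"tx":0,"ty":0,"tz":0,"ax":0,"ay":0,"az":-6,"claw":1},{"tx":0,"ty":0,"tz":0,"ax":0,"ay":0,"az":-6,"claw":1},{"tx":0,"ty":0,"tz":0,"ax":0,"ay":0,"az":-6,"claw":1},{"tx":0,"ty":0,"tz":0,"ax":0,"ay":0,"az":-6,"claw":1},{"tx":0,"ty":0,"tz":0,"ax":0,"ay":0,"az":-6,"claw":1},{"tx":0,"ty":0,"tz":0,"ax":0,"ay":0,"az":0,"claw":1},{"tx":0,"ty":0,"tz":0,"ax":0,"ay":0,"az":0,"claw":1}]'

```text
clock: 6.55
eef_pos: [0.6026, 0.0168, 0.1342]
tcp_rot: [-179.9, -0.1, -35.3]
contact_force: [-0.1, 1.1, 4.8]
gripper_width: 0.499
```

```bash
python3 - <<'E'
from h import *
obs()
p,d,c=cap('wrist','wrist4.png'); np.savez('wrist4.npz',p=p,d=d,**{k:np.array(c[k]) for k in c})
E
```

```text
{'clock': 6.55, 'qpos': [7.3702, 24.4314, -15.7538, 102.8026, 7.9811, 53.6921, -47.08], 'eef_pos': [0.6026, 0.0168, 0.1342], 'tcp_rot': [-179.8783, -0.0988, -35.3175], 'contact_force': [-0.1105, 1.0941, 4.7878], 'gripper_width': 0.4988}
```

View pics/wrist4.png

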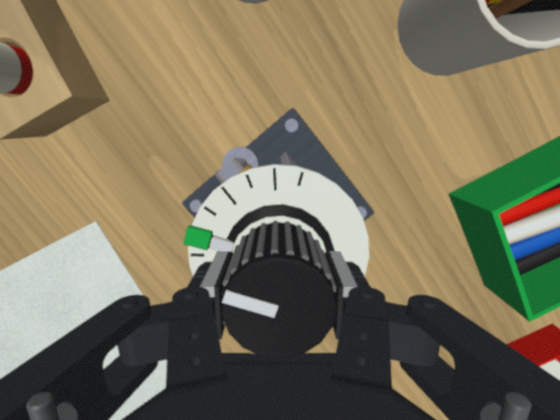

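The nib (tip near (211,243)) now touches the green tab, centred at (198,238). I'll check the remaining angle.

```bash
python3 - <<'E'
from h import *
z=np.load('wrist4.npz');p=z['p'];c={k:z[k] for k in ('K','distortion','rvec','tvec')}
H,S,V=cv2.split(cv2.cvtColor(p,cv2.COLOR_RGB2HSV))
g=((H>45)&(H<80)&(S>120)&(V>60));g[:215]=0;g[260:]=0;g[:,:175]=0;g[:,225:]=0
uv=np.argwhere(g)[:,::-1].mean(0);print(uv)
t=onz(c,[(223,297),(277,311)],.161)[:,:2];v=t[0]-t[1];print('line',np.degrees(np.arctan2(v[1],v[0])))
e=onz(c,[(188,250),(370,250)],.108)[:,:2];print('dial mid',e.mean(0))
for C in ((.6015,.0168),(.6025,.0168),(.602,.0185)):
    for n,q,zz in (('g',uv,.110),('nib',(211,242.5),.113)):
        x=onz(c,[q],zz)[0,:2]-C;print(n,np.degrees(np.arctan2(x[1],x[0])),np.hypot(*x))
E
```

```text
[197.37229437 237.21645022]
line 128.1975954410142
dial mid [0.60503088 0.0184863 ]
g 128.78894328708847 0.041488844962380714
nib 128.14552407684855 0.033794612999539494
g 129.84923745901884 0.04212251076086833
nib 129.454711289757 0.03442125930812099
g 130.84720709353851 0.040503123344293145
nib 130.66756678088254 0.03279825728983153
```

The pointer is within 1° of the mark. Now I pull up.

Request:
arm_command --increments '[{"tx":0,"ty":0,"tz":0,"ax":0,"ay":0,"az":0,"claw":1},{"tx":0,"ty":0,"tz":0.003,"ax":0,"ay":0,"az":0,"claw":1},{"tx":0,"ty":0,"tz":0.003,"ax":0,"ay":0,"az":0,"claw":1},{"tx":0,"ty":0,"tz":0.003,"ax":0,"ay":0,"az":0,"claw":1},{"tx":0,"ty":0,"tz":0.003,"ax":0,"ay":0,"az":0,"claw":1},{"tx":0,"ty":0,"tz":0.001,"ax":0,"ay":0,"az":0,"claw":1},{"tx":0,"ty":0,"tz":0.001,"ax":0,"ay":0,"az":0,"claw":1},{"tx":0,"ty":0,"tz":0,"ax":0,"ay":0,"az":0,"claw":1}]' --grip_force 70

```text
clock: 7.6
eef_pos: [0.6024, 0.0167, 0.1448]
tcp_rot: [-179.8, -0.1, -35.3]
contact_force: [8.4, 2.0, -9.6]
gripper_width: 0.498
```

Request:
arm_command --increments '[{"tx":0,"ty":0,"tz":0.0015,"ax":0,"ay":0,"az":0,"claw":1},{"tx":0,"ty":0,"tz":0.0015,"ax":0,"ay":0,"az":0,"claw":1},{"tx":0,"ty":0,"tz":0.0015,"ax":0,"ay":0,"az":0,"claw":1},{"tx":0,"ty":0,"tz":0,"ax":0,"ay":0,"az":0,"claw":1},{"tx":0,"ty":0,"tz":0,"ax":0,"ay":0,"az":0,"claw":1}]'

```text
clock: 8.22
eef_pos: [0.6024, 0.0167, 0.1471]
tcp_rot: [-179.8, -0.1, -35.3]
contact_force: [12.2, 2.4, -19.7]
gripper_width: 0.495
```

The force rose to 20 N after about 12.9 mm, so the knob is at its stop. I'll relax slightly, release, rise clear and look.

Request:
arm_command --increments '[{"tx":0,"ty":0,"tz":-0.002,"ax":0,"ay":0,"az":0,"claw":1},{"tx":0,"ty":0,"tz":0,"ax":0,"ay":0,"az":0,"claw":0.3},{"tx":0,"ty":0,"tz":0,"ax":0,"ay":0,"az":0,"claw":0.15},{"tx":0,"ty":0,"tz":0,"ax":0,"ay":0,"az":0,"claw":0.15},{"tx":0,"ty":0,"tz":0.02,"ax":0,"ay":0,"az":0,"claw":0.15},{"tx":0,"ty":0,"tz":0.04,"ax":0,"ay":0,"az":0,"claw":0.15},{"tx":0,"ty":0,"tz":0.04,"ax":0,"ay":0,"az":0,"claw":0.15},{"tx":0,"ty":0,"tz":0.01,"ax":0,"ay":0,"az":0,"claw":0.15}]'

```text
clock: 9.22
eef_pos: [0.6039, 0.0166, 0.2655]
tcp_rot: [-179.7, -0.4, -35.4]
contact_force: [-0.3, 0.6, 0.2]
gripper_width: 0.85
```

Request:
arm_command --increments '[{"tx":0,"ty":0,"tz":0,"ax":0,"ay":0,"az":0,"claw":0.15},{"tx":0,"ty":0,"tz":0,"ax":0,"ay":0,"az":0,"claw":0.15},{"tx":0,"ty":0,"tz":0,"ax":0,"ay":0,"az":0,"claw":0.15}]'

```text
clock: 9.6
eef_pos: [0.6003, 0.0161, 0.2579]
tcp_rot: [179.9, 0.2, -35.4]
contact_force: [-0.2, 0.0, 0.3]
gripper_width: 0.851
```

```bash
python3 - <<'E'
from h import *
obs()
p,d,c=cap('wrist','wrist5.png'); np.savez('wrist5.npz',p=p,d=d,**{k:np.array(c[k]) for k in c})
s,_,_=cap('scene','scene5.png')
k=lambda q,s:cv2.resize(q[:,:,::-1],None,fx=s,fy=s,interpolation=cv2.INTER_CUBIC)
a=k(p[110:270,190:370],2.2);b=k(s[180:290,260:350],4)
o=np.zeros((max(a.shape[0],b.shape[0]),a.shape[1]+b.shape[1],3),'uint8');o[:a.shape[0],:a.shape[1]]=a;o[:b.shape[0],a.shape[1]:]=b
cv2.imwrite('pics/c5.png',o);print(a.shape)
P=pts(c,d,np.argwhere(np.ones_like(d))[:,::-1]);r=np.hypot(P[:,0]-.602,P[:,1]-.017);print('top z',np.percentile(P[(r<.018)&(P[:,2]>.13),2],[10,50,90]))
E
```

```text
{'clock': 9.6, 'qpos': [8.3662, 17.0065, -16.6231, 96.7882, 5.1873, 67.162, -45.0246], 'eef_pos': [0.6003, 0.0161, 0.2579], 'tcp_rot': [179.8784, 0.1597, -35.4224], 'contact_force': [-0.1798, 0.0275, 0.3197], 'gripper_width': 0.8511}
(352, 396, 3)
top z [0.17265976 0.32807712 0.33745462]
```

View pics/c5.png

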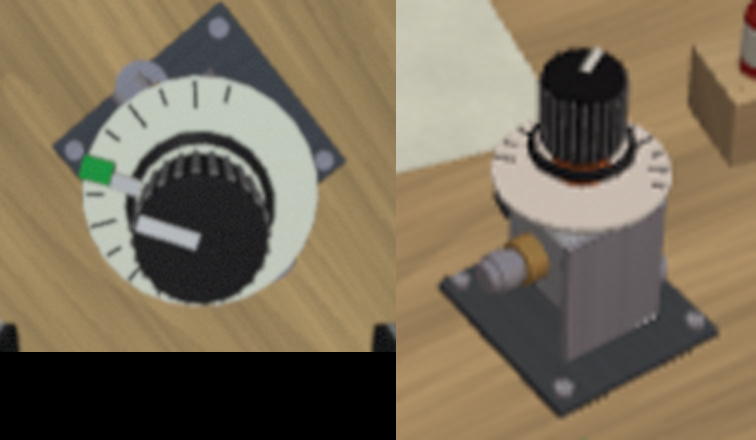

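The knob is done: the nib meets the green tab at crop (95,170), the orange band is visible at (580,178), and the knob's top is at 0.173 m, a lift of about 11.7 mm. Next I move above the blue bottle.

Request:
arm_command --increments '[{"tx":-0.009,"ty":0.046,"tz":0.002,"ax":0,"ay":0,"az":3.5,"claw":0.15},{"tx":-0.009,"ty":0.046,"tz":0.002,"ax":0,"ay":0,"az":3.5,"claw":0.15},{"tx":-0.009,"ty":0.046,"tz":0.002,"ax":0,"ay":0,"az":3.5,"claw":0.15},{"tx":-0.009,"ty":0.046,"tz":0.002,"ax":0,"ay":0,"az":3.5,"claw":0.15},{"tx":-0.009,"ty":0.046,"tz":0.002,"ax":0,"ay":0,"az":3.5,"claw":0.15},{"tx":-0.009,"ty":0.046,"tz":0.002,"ax":0,"ay":0,"az":3.5,"claw":0.15},{"tx":-0.009,"ty":0.046,"tz":0.002,"ax":0,"ay":0,"az":3.5,"claw":0.15},{"tx":0,"ty":0,"tz":0,"ax":0,"ay":0,"az":0,"claw":0.15}]'

```text
clock: 10.7
eef_pos: [0.5348, 0.3447, 0.2736]
tcp_rot: [-179.8, 0.2, -10.4]
contact_force: [-0.1, 0.2, -0.2]
gripper_width: 0.851
```

Request:
arm_command --increments '[{"tx":0,"ty":0,"tz":0,"ax":0,"ay":0,"az":0,"claw":0.15},{"tx":0,"ty":0,"tz":0,"ax":0,"ay":0,"az":0,"claw":0.15},{"tx":0,"ty":0,"tz":0,"ax":0,"ay":0,"az":0,"claw":0.15},{"tx":0,"ty":0,"tz":0,"ax":0,"ay":0,"az":0,"claw":0.15}]'

```text
clock: 11.2
eef_pos: [0.5389, 0.3372, 0.2738]
tcp_rot: [180.0, -0.0, -11.0]
contact_force: [0.6, -0.1, -0.2]
gripper_width: 0.846
```

```bash
python3 - <<'E'
from h import *
obs()
p,d,c=cap('wrist','wrist6.png'); np.savez('wrist6.npz',p=p,d=d,**{k:np.array(c[k]) for k in c})
P=pts(c,d,np.argwhere(np.ones_like(d))[:,::-1]).reshape(420,560,3)
H,S,V=cv2.split(cv2.cvtColor(p,cv2.COLOR_RGB2HSV))
for n,m in (('blue',(H>100)&(H<130)&(S>130)),('yel',(H>20)&(H<32)&(S>180)),('red',((H<6)|(H>172))&(S>150))):
    q=m&(abs(P[...,2]-.12)<.006)&(V>30);nn,l,s,ce=cv2.connectedComponentsWithStats(q.astype('uint8'))
    for i in range(1,nn):
        if s[i,4]>100:
            h=cv2.convexHull(np.argwhere(l==i)[:,::-1].astype('int32')).reshape(-1,2)
            (a,b),r=cv2.minEnclosingCircle(onz(c,h,.12)[:,:2].astype('float32'));print(n,s[i],'circ',round(a,4),round(b,4),round(r,4),'mean',P[l==i].mean(0).round(4))
E
```

```text
{'clock': 11.2, 'qpos': [-13.3737, 21.6372, -28.5819, 90.4094, 10.7928, 70.7111, -54.8634], 'eef_pos': [0.5389, 0.3372, 0.2738], 'tcp_rot': [179.984, -0.0126, -11.0272], 'contact_force': [0.567, -0.1234, -0.2141], 'gripper_width': 0.8461}
blue [268 178  27  27 546] circ 0.5435 0.344 0.0122 mean [0.5435 0.3436 0.1192]
yel [270 250  25  25 487] circ 0.5312 0.2755 0.0129 mean [0.531  0.2752 0.1191]
red [272 314  23  22 407] circ 0.5188 0.2075 0.0134 mean [0.5185 0.207  0.1192]
```

View pics/wrist6.png

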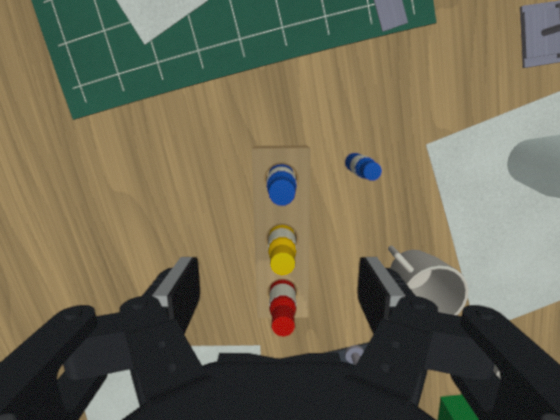

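The wrist view shows the rack's blue bottle at (282,190), yellow at (282,250), red at (283,318), and the small look-alike at (363,166), clear of the right finger. The blue axis is at about (0.543, 0.343). I descend.

Request:
arm_command --increments '[{"tx":0.004,"ty":0.0065,"tz":0,"ax":0,"ay":0,"az":0.5,"claw":0.2},{"tx":0,"ty":0,"tz":-0.03,"ax":0,"ay":0,"az":0,"claw":0.25},{"tx":0,"ty":0,"tz":-0.04,"ax":0,"ay":0,"az":0,"claw":0.25},{"tx":0,"ty":0,"tz":-0.04,"ax":0,"ay":0,"az":0,"claw":0.25},{"tx":0,"ty":0,"tz":-0.04,"ax":0,"ay":0,"az":0,"claw":0.25},{"tx":0,"ty":0,"tz":-0.03,"ax":0,"ay":0,"az":0,"claw":0.25},{"tx":0,"ty":0,"tz":-0.02,"ax":0,"ay":0,"az":0,"claw":0.25},{"tx":0,"ty":0,"tz":0,"ax":0,"ay":0,"az":0,"claw":0.25}]' --grip_force 25

```text
clock: 12.25
eef_pos: [0.5414, 0.3443, 0.072]
tcp_rot: [179.9, 0.2, -10.4]
contact_force: [-0.4, -0.1, -0.1]
gripper_width: 0.752
```

Request:
arm_command --increments '[{"tx":0,"ty":0,"tz":0,"ax":0,"ay":0,"az":0,"claw":0.25},{"tx":0,"ty":0,"tz":0,"ax":0,"ay":0,"az":0,"claw":0.25},{"tx":0,"ty":0,"tz":0,"ax":0,"ay":0,"az":0,"claw":0.25}]'

```text
clock: 12.62
eef_pos: [0.5432, 0.3452, 0.0751]
tcp_rot: [-179.9, -0.1, -10.4]
contact_force: [0.6, -0.3, 0.4]
gripper_width: 0.749
```

Request:
arm_command --increments '[{"tx":0,"ty":0,"tz":0,"ax":0,"ay":0,"az":0,"claw":0.45},{"tx":0,"ty":0,"tz":0,"ax":0,"ay":0,"az":0,"claw":0.6},{"tx":0,"ty":0,"tz":0,"ax":0,"ay":0,"az":0,"claw":1},{"tx":0,"ty":0,"tz":0,"ax":0,"ay":0,"az":0,"claw":1},{"tx":0,"ty":0,"tz":0,"ax":0,"ay":0,"az":0,"claw":1},{"tx":0,"ty":0,"tz":0,"ax":0,"ay":0,"az":0,"claw":1}]' --grip_force 25

```text
clock: 13.38
eef_pos: [0.5428, 0.3448, 0.074]
tcp_rot: [-180.0, -0.0, -10.4]
contact_force: [0.1, -0.4, 2.2]
gripper_width: 0.353
```

Gripped: the opening is about 30 mm, which matches the bottle body. I lift.

Request:
arm_command --increments '[{"tx":0,"ty":0,"tz":0.008,"ax":0,"ay":0,"az":0,"claw":1},{"tx":0,"ty":0,"tz":0.012,"ax":0,"ay":0,"az":0,"claw":1},{"tx":0,"ty":0,"tz":0.02,"ax":0,"ay":0,"az":0,"claw":1},{"tx":0,"ty":0,"tz":0.03,"ax":0,"ay":0,"az":0,"claw":1},{"tx":0,"ty":0,"tz":0.035,"ax":0,"ay":0,"az":0,"claw":1},{"tx":0,"ty":0,"tz":0.035,"ax":0,"ay":0,"az":0,"claw":1},{"tx":0,"ty":0,"tz":0.03,"ax":0,"ay":0,"az":0,"claw":1},{"tx":0,"ty":0,"tz":0,"ax":0,"ay":0,"az":0,"claw":1}]'

```text
clock: 14.38
eef_pos: [0.5441, 0.3467, 0.2488]
tcp_rot: [-179.7, -0.4, -10.4]
contact_force: [0.2, 0.1, -0.9]
gripper_width: 0.352
```

```bash
python3 - <<'E'
from h import *
z=np.load('top0.npz');p=z['p'];d=z['d'];c=manip.get_calibration('top')
H,S,V=cv2.split(cv2.cvtColor(p,cv2.COLOR_RGB2HSV))
m=((S<45)&(V>125)).astype('uint8');b=np.zeros_like(m);b[195:240,385:435]=1;m&=b
m=cv2.morphologyEx(m,cv2.MORPH_OPEN,np.ones((2,2)))
cn=cv2.convexHull(np.argwhere(m)[:,::-1].astype('int32')).reshape(-1,2)
r=cv2.minAreaRect(onz(c,cn,.06)[:,:2].astype('float32'));print('cup',r)
# stand base plate
g=((H>95)&(H<125)&(S>25)&(S<120)&(V<110)&(V>40)).astype('uint8');b[:]=0;b[180:262,340:440]=1;g&=b
n,l,s,ce=cv2.connectedComponentsWithStats(g);i=1+s[1:,4].argmax()
print('plate',cv2.minAreaRect(onz(c,cv2.convexHull(np.argwhere(l==i)[:,::-1].astype('int32')).reshape(-1,2),.01)[:,:2].astype('float32')))
obs()
E
```

```text
cup ((0.4893605709075928, -0.32371780276298523), (0.06003694608807564, 0.06165691465139389), 14.125727653503418)
plate ((0.4648169279098511, -0.21507064998149872), (0.12060976773500443, 0.044068481773138046), 13.946099281311035)
{'clock': 14.375, 'qpos': [-14.0122, 23.5521, -28.603, 91.0024, 11.9746, 67.9905, -55.4338], 'eef_pos': [0.5441, 0.3467, 0.2488], 'tcp_rot': [-179.6528, -0.3616, -10.4167], 'contact_force': [0.2268, 0.0749, -0.8895], 'gripper_width': 0.3523}
```

The weight of about 0.9 N confirms the bottle is held. I carry it over the cup, estimated at (0.489, −0.324) with yaw 14°.

Request:
arm_command --increments '[{"tx":-0.004,"ty":-0.03,"tz":0,"ax":0,"ay":0,"az":1.8,"claw":1},{"tx":-0.004,"ty":-0.05,"tz":0,"ax":0,"ay":0,"az":1.8,"claw":1},{"tx":-0.004,"ty":-0.05,"tz":0,"ax":0,"ay":0,"az":1.8,"claw":1},{"tx":-0.004,"ty":-0.05,"tz":0,"ax":0,"ay":0,"az":1.8,"claw":1},{"tx":-0.004,"ty":-0.05,"tz":0,"ax":0,"ay":0,"az":1.8,"claw":1},{"tx":-0.004,"ty":-0.05,"tz":0,"ax":0,"ay":0,"az":1.8,"claw":1},{"tx":-0.004,"ty":-0.05,"tz":0,"ax":0,"ay":0,"az":1.8,"claw":1},{"tx":-0.004,"ty":-0.05,"tz":0,"ax":0,"ay":0,"az":1.8,"claw":1}]'

```text
clock: 15.38
eef_pos: [0.5091, -0.0368, 0.2428]
tcp_rot: [-180.0, 0.1, 4.0]
contact_force: [-0.2, -0.7, 0.1]
gripper_width: 0.348
```

Request:
arm_command --increments '[{"tx":-0.004,"ty":-0.05,"tz":0,"ax":0,"ay":0,"az":1.8,"claw":1},{"tx":-0.004,"ty":-0.05,"tz":0,"ax":0,"ay":0,"az":1.8,"claw":1},{"tx":-0.004,"ty":-0.05,"tz":0,"ax":0,"ay":0,"az":1.8,"claw":1},{"tx":-0.004,"ty":-0.05,"tz":0,"ax":0,"ay":0,"az":1.8,"claw":1},{"tx":-0.004,"ty":-0.05,"tz":0,"ax":0,"ay":0,"az":1.8,"claw":1},{"tx":-0.003,"ty":-0.039,"tz":0,"ax":0,"ay":0,"az":1,"claw":1},{"tx":0,"ty":0,"tz":0,"ax":0,"ay":0,"az":0,"claw":1},{"tx":0,"ty":0,"tz":0,"ax":0,"ay":0,"az":0,"claw":1}]'

```text
clock: 16.38
eef_pos: [0.487, -0.3229, 0.2427]
tcp_rot: [-179.9, 0.1, 14.0]
contact_force: [0.7, 0.4, -1.1]
gripper_width: 0.349
```

Request:
arm_command --increments '[{"tx":0,"ty":0,"tz":0,"ax":0,"ay":0,"az":0,"claw":1},{"tx":0,"ty":0,"tz":0,"ax":0,"ay":0,"az":0,"claw":1},{"tx":0,"ty":0,"tz":0,"ax":0,"ay":0,"az":0,"claw":1},{"tx":0,"ty":0,"tz":0,"ax":0,"ay":0,"az":0,"claw":1}]'

```text
clock: 16.88
eef_pos: [0.4876, -0.324, 0.2439]
tcp_rot: [180.0, -0.0, 14.0]
contact_force: [0.3, -0.9, -0.8]
gripper_width: 0.35
```

```bash
python3 - <<'E'
from h import *
obs()
p,d,c=cap('wrist','wrist7.png'); np.savez('wrist7.npz',p=p,d=d,**{k:np.array(c[k]) for k in c})
E
```

```text
{'clock': 16.875, 'qpos': [37.6679, 15.3813, -9.5223, 100.1995, 2.785, 64.6369, 41.2895], 'eef_pos': [0.4876, -0.324, 0.2439], 'tcp_rot': [179.9918, -0.0068, 14.002], 'contact_force': [0.2982, -0.8812, -0.7555], 'gripper_width': 0.3497}
```

View pics/wrist7.png

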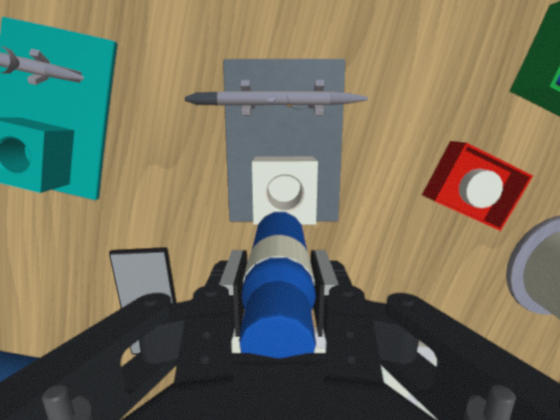

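The wrist view shows the hole at about (284,188) in the white cup and the held bottle with its foot edge at about (280,213). Both are visible, so I'll measure the cup hole and the bottle axis in the same view.

```bash
cat > m.py <<'E'
from h import *
from scipy.optimize import least_squares
def hole(p,d,c,approx=(.489,-.324)):
    P=pts(c,d,np.argwhere(np.ones_like(d))[:,::-1]).reshape(420,560,3)
    r=np.hypot(P[...,0]-approx[0],P[...,1]-approx[1])
    face=(abs(P[...,2]-.06)<.006)&(r<.046)
    print('face n',face.sum(),'z',np.median(P[face][:,2]))
    rc=cv2.minAreaRect(onz(c,cv2.convexHull(np.argwhere(cv2.morphologyEx(face.astype('uint8'),cv2.MORPH_OPEN,np.ones((3,3))))[:,::-1].astype('int32')).reshape(-1,2),.06)[:,:2].astype('float32'));print('face rect',rc)
    # hole: non-face pixels enclosed by the face
    cs,h=cv2.findContours(face.astype('uint8'),cv2.RETR_CCOMP,cv2.CHAIN_APPROX_NONE)
    for k,q in enumerate(cs):
        if h[0,k,3]>=0 and cv2.contourArea(q)>200:
            e=onz(c,cv2.convexHull(q).reshape(-1,2)+0.,.06)[:,:2]
            A=np.c_[2*e,np.ones(len(e))];s=np.linalg.lstsq(A,(e**2).sum(1),rcond=None)[0]
            print('hole',s[:2],np.sqrt(s[2]+s[:2]@s[:2]),'encl',cv2.minEnclosingCircle(e.astype('float32')))
    return P
def bottle(p,P,x0,zr):
    H,S,V=cv2.split(cv2.cvtColor(p,cv2.COLOR_RGB2HSV))
    m=(np.hypot(P[...,0]-x0[0],P[...,1]-x0[1])<.03)&(P[...,2]>zr[0])&(P[...,2]<zr[1])&(H>100)&(H<130)&(S>110)
    Q=P[m];z0=Q[:,2].mean()
    f=lambda a:np.hypot(Q[:,0]-a[0]-a[2]*(Q[:,2]-z0),Q[:,1]-a[1]-a[3]*(Q[:,2]-z0))-.0155
    s=least_squares(f,[*x0,0,0],loss='soft_l1',f_scale=.001);print('bottle',len(Q),s.x,'z0',z0,'lowest',np.percentile(Q[:,2],1))
E
python3 - <<'E'
from m import *
z=np.load('wrist7.npz');p=z['p'];d=z['d'];c={k:z[k] for k in ('K','distortion','rvec','tvec')}
P=hole(p,d,c)
for zr in ((.175,.25),(.175,.215)): bottle(p,P,(.4876,-.324),zr)
E
```

```text
face n 2715 z 0.05925782774036825
face rect ((0.4936465919017792, -0.3230648934841156), (0.0639679878950119, 0.06306919455528259), 13.947260856628418)
hole [ 0.49350574 -0.32241908] 0.0180295527013261 encl ((0.49345019459724426, -0.3222298324108124), 0.0182765182107687)
bottle 934 [ 0.48863475 -0.32590105 -0.00879333 -0.00168153] z0 0.20551532243080767 lowest 0.18441744801126342
bottle 689 [ 0.48868176 -0.32589518 -0.00749168 -0.00250347] z0 0.20067382040761106 lowest 0.18420835993402143
```

The bottle is vertical and needs a shift of about (+5, +3) mm. I lower it to just above the mouth and re-measure.

Request:
arm_command --increments '[{"tx":0.005,"ty":0.003,"tz":-0.01,"ax":0,"ay":0,"az":0,"claw":1},{"tx":0,"ty":0,"tz":-0.03,"ax":0,"ay":0,"az":0,"claw":1},{"tx":0,"ty":0,"tz":-0.03,"ax":0,"ay":0,"az":0,"claw":1},{"tx":0,"ty":0,"tz":-0.025,"ax":0,"ay":0,"az":0,"claw":1},{"tx":0,"ty":0,"tz":0,"ax":0,"ay":0,"az":0,"claw":1},{"tx":0,"ty":0,"tz":0,"ax":0,"ay":0,"az":0,"claw":1},{"tx":0,"ty":0,"tz":0,"ax":0,"ay":0,"az":0,"claw":1},{"tx":0,"ty":0,"tz":0,"ax":0,"ay":0,"az":0,"claw":1}]'

```text
clock: 17.92
eef_pos: [0.4932, -0.3217, 0.15]
tcp_rot: [179.9, -0.1, 14.0]
contact_force: [-0.0, -0.1, -0.6]
gripper_width: 0.346
```

```bash
python3 - <<'E'
from m import *
obs()
p,d,c=cap('wrist','wrist8.png')
P=hole(p,d,c,(.4935,-.3225)); bottle(p,P,(.4935,-.3225),(.08,.15))
E
```

```text
{'clock': 17.925, 'qpos': [36.921, 21.3891, -9.3867, 104.4508, 4.206, 54.3618, 39.6923], 'eef_pos': [0.4932, -0.3217, 0.15], 'tcp_rot': [179.9059, -0.0932, 13.9677], 'contact_force': [-0.036, -0.1437, -0.6053], 'gripper_width': 0.3461}
face n 4296 z 0.05931451671887816
face rect ((0.49283406138420105, -0.3195372223854065), (0.06390371173620224, 0.05796796455979347), 14.046019554138184)
bottle 940 [ 0.49433431 -0.32365957 -0.00914558 -0.00136973] z0 0.1114993594621488 lowest 0.09011838981437482
```

The remaining error is about (−0.7, +1.2) mm. I correct it and insert slowly.

Request:
arm_command --increments '[{"tx":-0.0007,"ty":0.0012,"tz":-0.005,"ax":0,"ay":0,"az":0,"claw":1},{"tx":0,"ty":0,"tz":-0.005,"ax":0,"ay":0,"az":0,"claw":1},{"tx":0,"ty":0,"tz":-0.005,"ax":0,"ay":0,"az":0,"claw":1},{"tx":0,"ty":0,"tz":-0.005,"ax":0,"ay":0,"az":0,"claw":1},{"tx":0,"ty":0,"tz":-0.005,"ax":0,"ay":0,"az":0,"claw":1},{"tx":0,"ty":0,"tz":-0.005,"ax":0,"ay":0,"az":0,"claw":1},{"tx":0,"ty":0,"tz":-0.004,"ax":0,"ay":0,"az":0,"claw":1},{"tx":0,"ty":0,"tz":0,"ax":0,"ay":0,"az":0,"claw":1}]'

```text
clock: 18.98
eef_pos: [0.4914, -0.3199, 0.1143]
tcp_rot: [-180.0, 0.0, 14.0]
contact_force: [0.4, -0.8, -0.7]
gripper_width: 0.353
```

The foot is about 10 mm inside the mouth with no contact force. I continue down.

Request:
arm_command --increments '[{"tx":0,"ty":0,"tz":-0.005,"ax":0,"ay":0,"az":0,"claw":1},{"tx":0,"ty":0,"tz":-0.005,"ax":0,"ay":0,"az":0,"claw":1},{"tx":0,"ty":0,"tz":-0.005,"ax":0,"ay":0,"az":0,"claw":1},{"tx":0,"ty":0,"tz":-0.005,"ax":0,"ay":0,"az":0,"claw":1},{"tx":0,"ty":0,"tz":-0.003,"ax":0,"ay":0,"az":0,"claw":1},{"tx":0,"ty":0,"tz":-0.003,"ax":0,"ay":0,"az":0,"claw":1},{"tx":0,"ty":0,"tz":0,"ax":0,"ay":0,"az":0,"claw":1},{"tx":0,"ty":0,"tz":0,"ax":0,"ay":0,"az":0,"claw":1}]'

```text
clock: 19.98
eef_pos: [0.4919, -0.3201, 0.0889]
tcp_rot: [180.0, -0.0, 14.0]
contact_force: [-0.2, -0.2, -0.3]
gripper_width: 0.348
```

Request:
arm_command --increments '[{"tx":0,"ty":0,"tz":-0.0015,"ax":0,"ay":0,"az":0,"claw":1},{"tx":0,"ty":0,"tz":-0.0015,"ax":0,"ay":0,"az":0,"claw":1},{"tx":0,"ty":0,"tz":-0.001,"ax":0,"ay":0,"az":0,"claw":1},{"tx":0,"ty":0,"tz":-0.001,"ax":0,"ay":0,"az":0,"claw":1},{"tx":0,"ty":0,"tz":0,"ax":0,"ay":0,"az":0,"claw":1},{"tx":0,"ty":0,"tz":0,"ax":0,"ay":0,"az":0,"claw":1}]'

```text
clock: 20.72
eef_pos: [0.4918, -0.3201, 0.084]
tcp_rot: [180.0, -0.0, 14.0]
contact_force: [0.1, -0.1, 1.1]
gripper_width: 0.351
```

Request:
arm_command --increments '[{"tx":0,"ty":0,"tz":-0.001,"ax":0,"ay":0,"az":0,"claw":1},{"tx":0,"ty":0,"tz":-0.001,"ax":0,"ay":0,"az":0,"claw":1},{"tx":0,"ty":0,"tz":0,"ax":0,"ay":0,"az":0,"claw":1},{"tx":0,"ty":0,"tz":0,"ax":0,"ay":0,"az":0,"claw":1}]'

```text
clock: 21.22
eef_pos: [0.492, -0.3203, 0.0839]
tcp_rot: [180.0, 0.0, 14.0]
contact_force: [-2.9, 0.8, 10.2]
gripper_width: 0.351
```

The TCP stopped and the force rose to 10 N, so the bottle is on the floor of the cup. I ease off, open and rise.

Request:
arm_command --increments '[{"tx":0,"ty":0,"tz":0.002,"ax":0,"ay":0,"az":0,"claw":1},{"tx":0,"ty":0,"tz":0,"ax":0,"ay":0,"az":0,"claw":0.55},{"tx":0,"ty":0,"tz":0,"ax":0,"ay":0,"az":0,"claw":0.3},{"tx":0,"ty":0,"tz":0,"ax":0,"ay":0,"az":0,"claw":0.2},{"tx":0,"ty":0,"tz":0,"ax":0,"ay":0,"az":0,"claw":0.2},{"tx":0,"ty":0,"tz":0.015,"ax":0,"ay":0,"az":0,"claw":0.2},{"tx":0,"ty":0,"tz":0.03,"ax":0,"ay":0,"az":0,"claw":0.2},{"tx":0,"ty":0,"tz":0.04,"ax":0,"ay":0,"az":0,"claw":0.2}]'

```text
clock: 22.22
eef_pos: [0.4911, -0.3197, 0.1697]
tcp_rot: [-179.9, 0.1, 14.0]
contact_force: [0.0, -0.1, 0.9]
gripper_width: 0.798
```

Request:
arm_command --increments '[{"tx":0,"ty":0,"tz":0.04,"ax":0,"ay":0,"az":0,"claw":0.2},{"tx":0,"ty":0,"tz":0.04,"ax":0,"ay":0,"az":0,"claw":0.2},{"tx":0,"ty":0,"tz":0.02,"ax":0,"ay":0,"az":0,"claw":0.2},{"tx":0,"ty":0,"tz":0,"ax":0,"ay":0,"az":0,"claw":0.2},{"tx":0,"ty":0,"tz":0,"ax":0,"ay":0,"az":0,"claw":0.2},{"tx":0,"ty":0,"tz":0,"ax":0,"ay":0,"az":0,"claw":0.2}]'

```text
clock: 22.98
eef_pos: [0.4908, -0.3195, 0.2671]
tcp_rot: [-179.9, 0.1, 14.0]
contact_force: [0.3, -0.4, -0.8]
gripper_width: 0.8
```

```bash
python3 - <<'E'
from m import *
obs()
p,d,c=cap('wrist','wrist9.png')
P=pts(c,d,np.argwhere(np.ones_like(d))[:,::-1]).reshape(420,560,3)
H,S,V=cv2.split(cv2.cvtColor(p,cv2.COLOR_RGB2HSV))
q=(H>100)&(H<130)&(S>130)&(np.hypot(P[...,0]-.4935,P[...,1]+.3225)<.03)&(P[...,2]>.125)
print('blue cap',q.sum(),'z',np.median(P[q][:,2]),cv2.minEnclosingCircle(onz(c,cv2.convexHull(np.argwhere(q)[:,::-1].astype('int32')).reshape(-1,2),.13)[:,:2].astype('float32')))
face=(abs(P[...,2]-.06)<.006)&(np.hypot(P[...,0]-.4935,P[...,1]+.3225)<.046)
print(cv2.minAreaRect(P[face][:,:2].astype('float32')))
s,_,_=cap('scene','scene9.png');t,_,_=cap('top','top9.png')
a=cv2.resize(s[120:330,80:440],(756,441));b=t[140:240,130:430]
o=np.zeros((541,756,3),'uint8');o[:441]=a;o[441:,:300]=b;o[441:,310:]=p[120:220,100:546]
cv2.imwrite('pics/fin.png',o[:,:,::-1])
E
```

```text
{'clock': 22.975, 'qpos': [37.3614, 14.4102, -9.7602, 98.5627, 2.6084, 67.4322, 40.8685], 'eef_pos': [0.4908, -0.3195, 0.2671], 'tcp_rot': [-179.8703, 0.1306, 13.9754], 'contact_force': [0.2631, -0.4064, -0.7862], 'gripper_width': 0.8003}
blue cap 590 z 0.12927529344838845 ((0.49306339025497437, -0.32073459029197693), 0.012197136878967285)
((0.49374252557754517, -0.32306066155433655), (0.06415504217147827, 0.06388843059539795), 14.073233604431152)
```

View pics/fin.png

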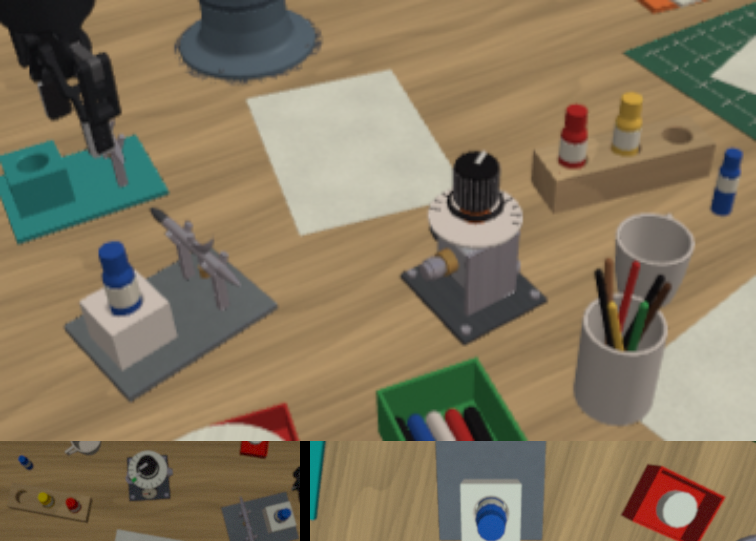

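The bottle stands in the cup with its cap top at 0.129–0.130 m, where 0.130 is seated. It is about 2 mm off centre and upright. Red and yellow are still in the rack, the orange band shows on the knob, and the gripper is clear. I'm handing in.

```bash
python3 -c "
from rig import manip
print(manip.sign_off())"
```

```text
the job is handed in; nothing more can be done
None
```

The airbrush station is set for the blue layer, and I handed the job in at about 23 s on the clock; the hand-in reported no verdict.

- **Knob:** I turned it 76° clockwise, and the measured pointer was within 1° of the green mark. I then pulled it up to its stop, where the wrist force reached about 20 N. Afterwards the knob's top had risen about 11.7 mm, the orange band showed, and the nib still met the mark.
- **Blue bottle:** I took the large blue bottle from the rack and lowered it into the white cup until it pressed on the floor with about 10 N. I then eased off and released it. Its cap top is at 0.129 m (0.130 m is fully seated), about 2.4 mm off the cup's centre, and it looks upright.
- **Everything else:** In the last picture the red and yellow bottles are still in the rack and nothing else looks moved. The gripper is open and well clear.

Some things went wrong or disagreed along the way:
- My first two move calls were refused because every row needs all seven values.
- My first grip on the knob was about 7 mm off-centre because the arm had not settled. I released, shifted and gripped again.
- The overhead camera's positions differed from the wrist camera's by 4–8 mm for the bottle and the cup. I used the wrist camera.

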